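# Switch on the microscope bench with the blue key

## Task

Switch on the microscopes' bench supply: take the blue key out of the key rack, push it fully home into the slot of the key switch with the blue ring, turn it clockwise to the stop, and leave it standing in the switch. The orange key stays in the rack.

Things in the scene. Friction and masses are not known exactly. Their poses are not given: they have to be found in the camera images.
- blue_key: Upright 110 g key (sizes in mm) in a hole (36 wide, 30 deep) of the white rack (80x200, 42 high). Blue handle plate 50 (x) x 14 (y), 5-47 mm above origin: grip it across y. Steel flange 44 across, 0-5 mm. Flat blade below, 28 (x) x 8 (y), its lower half narrowing to 18x3 at the tip, 24 mm below. Origin: middle of flange underside, on the rack's top; z up. Same after half a turn.
- orange_key: Like the blue key, with an orange handle plate and a square 22 mm shank, in the rack's other hole, 100 mm away (the keys swap holes). It does not fit the blue-ringed switch; leave it alone. Origin and axes as for the blue key.
- switch_slot (a point): Centre of the slot's mouth, 45 mm above the table, in the 60 mm steel plug of the blue-ringed switch (fixed white housing 140x120x45). Slot 38 (x) x 14 (y) mm, 28 or more deep; x, y turn with the plug, z up. Key fully home: flange on the plug, key origin here, key x along slot x (either way), 12 degrees of play each way. The orange-ringed unit with a square hole is another.
- switch (a joint): Turn of the blue-ringed switch's plug, rad: 0 = off, grows clockwise seen from above, stop at 1.05 (60 degrees) = on. Starts between 0 and 0.15. Needs about 0.1 N m, stays where left. A red line on the plug points at a grey mark when off, at a green mark when on.

How it is judged:
By the outcome, as a careful person would: the job done as asked, in the order asked, and still so for the second after the job is handed in, with the robot touching nothing.
It also fails if it takes over 45 s, if anything falls off the work surface, if the arm or the gripper's body presses on something with over 40 N, if the wrist force passes 120 N, or if a joint passes its speed limit or range.

## Robot

A 6-joint arm with a two-finger parallel gripper is mounted at the origin on the work surface. World frame = base frame: x ahead of the robot, y to its left, z up, the work surface at z = 0. Lengths are in mm, angles in rad, forces in N, time in s.
With the tool pointing down it reaches from about 300 to 750 mm from the base axis. Payload 8.5 kg.
Tool frame: the origin (TCP) lies at the very end of the fingers, on their centre line; the grasp point (between the pads) lies 19 mm behind it; z points along the fingers, y is the line along which they close (so a half turn about z gives the same grasp; the last joint's range is limited). The gripper opens to 88 mm and grips with 3 to 60 N. Pads are 18 mm wide; open, the fingers measure 123 mm over their backs; the gripper's body (75 mm by 187 mm) begins 45 mm behind the grasp point.
Start: joints at [-0.215, 0.381, 1.297, -0, 1.464, -0.215], TCP at [549.982, 0.002, 202.548] pointing down, gripper open.
Joint ranges: [-3.11, 3.11], [-0.89, 2.33], [0.22, 2.48], [-1.42, 4.56], [0.17, 2.85], [-2.88, 2.88]. Speed limits (rad/s): [2.39, 2.39, 3.14, 3.14, 3.14, 3.14].

## Interface

Orientations are given as a unit quaternion [w, x, y, z].
In Python, from station import * gives the robot as it stands. The module is installed in compiled form; this text tells all that it offers.
- The arm moves only by the tool arm_command, never from a script. Its arguments are lists of equal length, an entry for each row: "dp": the shift along the tool's x, y, z each as a share of 30 mm, from -1 to 1, a list of three; "twist": the turn, a rotation vector about the tool's x, y, z each as a share of 45 degrees, from -1 to 1, a list of three. A call has 1 to 12 rows; each row shifts and turns the commanded pose from where the row before left it, along the tool's axes as they then stand; what a row does not reach is not made up. A row lasts 1/8 s, in which the tool goes at most 62.5 mm and 10.7 degrees, less where a joint would pass 70% of its speed; a pose out of reach is approached as far as the arm can. A call with a number of a shift or a turn outside -1 to 1 is refused whole. A call with a gripper value outside its range is refused whole. "fingers" is the gripper's target within -1 to 1 (shut at 1, half-way at 0, fully open at -1), set as the call begins (left out, the last holds). The fingers move at their own pace and stop on an object; the grip force is fixed at half the most. Time passes only in rows, so rows that do not move let the fingers close. It gives the time, the measured TCP pose, the force, the opening and the grip force at its end, in the units of the state.
- get_state(): the state, without advancing time (a new reading comes with each control period).
- get_image(name): name is "scene" or "side" or "wrist"; returns the picture (480x640x3 uint8, red, green, blue); there is no depth.
- camera_info(name): a dict with "mtx" (3x3 intrinsics, pixels), "pose" (4x4, takes a point from camera to world coordinates). Camera axes: x right, y down, z forward; pixel columns grow to the right and rows downward; lengths in mm; the calibration is good to about 2 mm. The wrist camera is an equidistant fisheye: a pixel r from the principal point sees the ray r / f radians off the axis. A picture is of the moment at which its call begins: read the wrist's pose just before it. camera_info takes no time and is no camera call; for the wrist camera it gives the pose at the moment of the call.
- finish_job(): hands the job in; it is judged then, once.
The state is a dict: "t": time; "q": joint angles; "joint_velocities": joint speeds; "joint_efforts": joint torques, N m; "eef_pos": TCP position; "ee_rot": TCP orientation; "contact_force": force on the tool from outside, world axes, zero at the start; "wrist_torque": the same for the moment, N m; "gripper_width": finger opening in mm; "finger_force": force on a finger pad.
Only numpy, scipy, OpenCV 4.12 (cv2) and the standard library are available. Lean on these libraries where they do the work, as an engineer would, in place of code of your own. Each camera call takes 0.05 s, during which the arm holds its last target. There are 200 camera calls.

## Working session

There is one attempt and no reset: what is moved stays moved. The work goes in short steps, Python scripts to look and compute and a tool call to move; the robot and the scene stay as the last step left them, time stands still between calls to the robot, and variables do not carry over. Pictures are saved under pics/ and viewed, at most 10 in all, crops included, and the job is handed in when it is done.

Besides the shell and the picture viewer there is one more tool, called after ">>>" as a command line: name --argument value ..., lists and objects as JSON in quotes. arm_command: Moves the arm, as the interface text tells. Shift numbers are shares of 30 mm and turn numbers shares of 45 degrees, none past 1 either way. Its arguments: {"type":"object","properties":{"dp":{"type":"array"},"twist":{"type":"array"},"fingers":{"type":"number"}},"required":["dp","twist"]}

```bash
mkdir -p pics; python3 - <<'E'
from station import *
import cv2,numpy as np
s=get_state();print(s)
for n in("scene","side","wrist"):
    c=camera_info(n);print(n,np.round(c["mtx"],1).tolist(),np.round(c["pose"],3).tolist())
    cv2.imwrite(f"pics/{n}0.png",get_image(n)[:,:,::-1])
E
```

```text
{'t': 0.0, 'q': array([-2.15308983e-01,  3.81205188e-01,  1.29821942e+00,  2.70937481e-05,
        1.46363219e+00, -2.15299725e-01]), 'joint_velocities': array([-0.00196049,  0.00044518, -0.00187129, -0.00139827, -0.00097063,
       -0.00142847]), 'joint_efforts': array([-6.18006070e-04, -4.37936819e+01, -2.24552107e+01,  7.13253510e-02,
        3.52583989e-02, -8.49877097e-05]), 'eef_pos': array([5.49675858e+02, 7.15075352e-02, 2.01946829e+02]), 'ee_rot': array([-6.23564285e-04,  7.07110896e-01,  7.07102287e-01, -3.83769423e-04]), 'contact_force': array([-0.06222861, -0.35518846,  0.16308236]), 'wrist_torque': array([-0.01772666,  0.01812022,  0.00035811]), 'finger_force': 0.0, 'gripper_width': 88.18559920544429}
scene [[463.9, 0.0, 331.8], [0.0, 463.9, 239.7], [0.0, 0.0, 1.0]] [[0.244, 0.702, -0.67, 997.409], [0.97, -0.175, 0.17, -115.357], [0.002, -0.691, -0.723, 616.82], [0.0, 0.0, 0.0, 1.0]]
side [[468.4, 0.0, 322.1], [0.0, 468.4, 242.8], [0.0, 0.0, 1.0]] [[0.974, -0.14, 0.178, 388.565], [-0.226, -0.535, 0.814, -656.492], [-0.019, -0.833, -0.553, 543.961], [0.0, 0.0, 0.0, 1.0]]
wrist [[371.6, 0.0, 319.0], [0.0, 371.6, 234.9], [0.0, 0.0, 1.0]] [[1.0, 0.0, -0.001, 549.219], [-0.0, -0.957, -0.29, 74.872], [-0.001, 0.29, -0.957, 384.697], [0.0, 0.0, 0.0, 1.0]]
```

View pics/scene0.png

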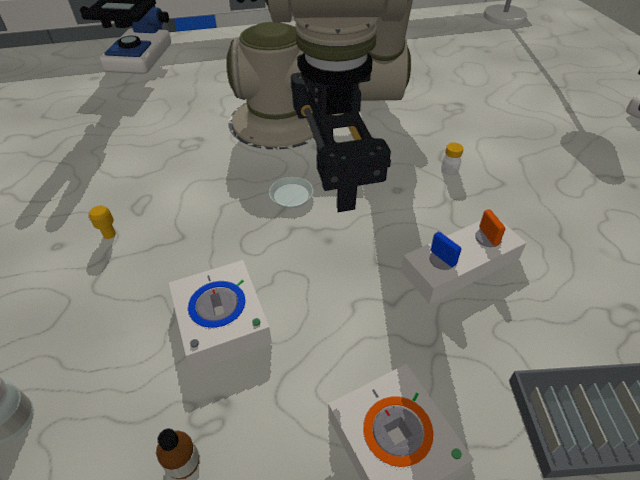

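View pics/wrist0.png

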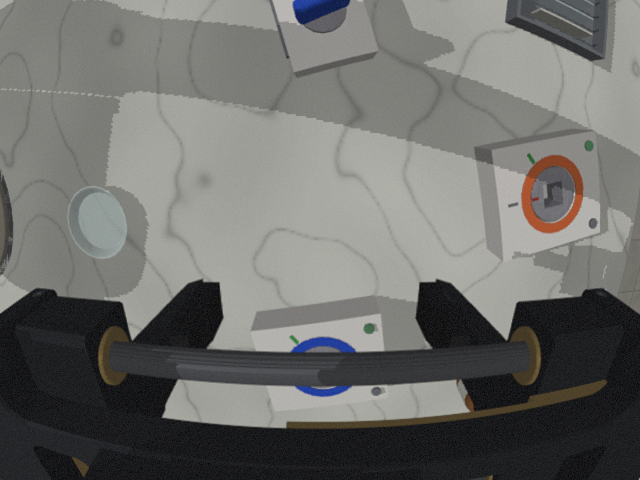

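View pics/side0.png

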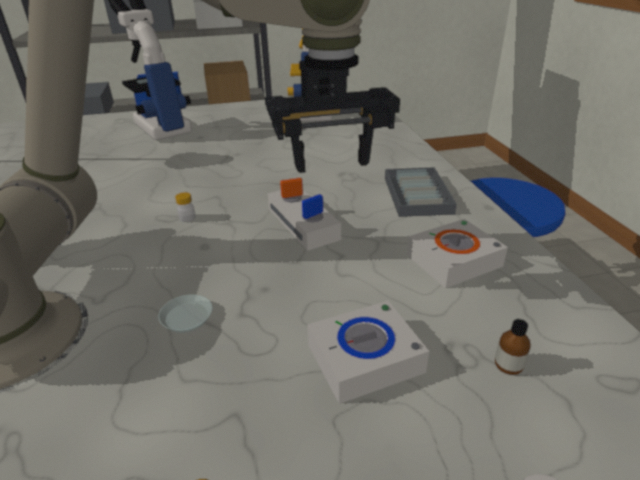

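The blue key is at scene (446,250) and side (313,207). The blue ring is at scene (217,303) and side (366,338). The rack's other hole, at scene (491,228), holds the orange key. Next I fit the key's handle box to its silhouettes and rectify the plug.

```bash
cat > h.py <<'E'
from station import *
import cv2,numpy as np
from scipy.optimize import minimize
def proj(P,c,fish=False):
    T=np.linalg.inv(c["pose"]);p=(np.asarray(P,float)@T[:3,:3].T)+T[:3,3];K=np.asarray(c["mtx"])
    r=np.hypot(p[:,0],p[:,1]);k=np.arctan2(r,p[:,2])/np.maximum(r,1e-9) if fish else 1/p[:,2]
    return np.c_[p[:,0]*k*K[0,0]+K[0,2],p[:,1]*k*K[1,1]+K[1,2]]
def blobs(im,lo,hi,amin=60):
    m=cv2.inRange(cv2.cvtColor(im,cv2.COLOR_RGB2HSV),lo,hi)
    n,l,st,ce=cv2.connectedComponentsWithStats(m)
    return [(st[i],ce[i],(l==i).astype(np.uint8)) for i in range(1,n) if st[i,4]>amin]
def onplane(u,v,c,z):
    K=np.asarray(c["mtx"]);d=c["pose"][:3,:3]@[(u-K[0,2])/K[0,0],(v-K[1,2])/K[1,1],1];o=c["pose"][:3,3]
    return o+d*(z-o[2])/d[2]
def rect(im,c,ctr,z,half,n,fish=False):   # top view: world x right, y up
    g=np.linspace(-half,half,n);X,Y=np.meshgrid(g+ctr[0],-g+ctr[1])
    uv=proj(np.c_[X.ravel(),Y.ravel(),np.full(X.size,z)],c,fish).astype(np.float32).reshape(n,n,2)
    return cv2.remap(im,uv[...,0],uv[...,1],cv2.INTER_CUBIC)
BLUE=((105,150,60),(125,255,255))
def box(x,y,yaw,z0,z1,a=25,b=7):
    P=np.array([[i*a,j*b,k] for i in(-1,1) for j in(-1,1) for k in(z0,z1)],float);C,S=np.cos(yaw),np.sin(yaw)
    return np.c_[x+C*P[:,0]-S*P[:,1],y+S*P[:,0]+C*P[:,1],P[:,2]]
def fitkey(masks,cams,fish,x0,z=42):
    S=4
    def cost(p):
        e=0
        for m,c,f in zip(masks,cams,fish):
            h=cv2.convexHull(proj(box(*p[:2],p[2]/20,z+5,z+47),c,f).astype(np.float32))[:,0]
            u0=m.nonzero()[1].min()-15;v0=m.nonzero()[0].min()-15;u1=m.nonzero()[1].max()+15;v1=m.nonzero()[0].max()+15
            u0=max(u0,0);v0=max(v0,0)
            mm=cv2.resize(m[v0:v1,u0:u1],None,fx=S,fy=S,interpolation=cv2.INTER_NEAREST)
            q=np.zeros_like(mm);cv2.fillConvexPoly(q,np.round(((h-[u0,v0]+.5)*S)*16).astype(np.int32),1,shift=4)
            e+=(q!=mm).sum()/mm.sum()
        return e
    best=None
    for w in np.arange(-80,100,20):
        r=minimize(cost,[x0[0],x0[1],np.radians(w)*20],method="Nelder-Mead",options=dict(initial_simplex=[[x0[0],x0[1],np.radians(w)*20],[x0[0]+8,x0[1],np.radians(w)*20],[x0[0],x0[1]+8,np.radians(w)*20],[x0[0],x0[1],np.radians(w)*20+5]],xatol=.05,fatol=1e-4))
        if best is None or r.fun<best.fun:best=r
    return best.x[:2],np.degrees(best.x[2]/20),best.fun
E
python3 - <<'E'
from h import *
near={"scene":((446,250),(217,303)),"side":((313,207),(366,338))}
cs=[];ms=[];rows=[]
for n in near:
    im=cv2.imread(f"pics/{n}0.png")[:,:,::-1].copy();c=camera_info(n);B=blobs(im,*BLUE)
    k=min(B,key=lambda b:np.hypot(*(b[1]-near[n][0])));r=min(B,key=lambda b:np.hypot(*(b[1]-near[n][1])))
    cs.append(c);ms.append(k[2])
    ct=cv2.findContours(r[2],cv2.RETR_EXTERNAL,cv2.CHAIN_APPROX_NONE)[0][0][:,0]
    W=np.array([onplane(u,v,c,45)[:2] for u,v in ct],np.float32);print(n,k[0],"ring",cv2.fitEllipse(W))
    x0=onplane(*k[1],c,68);print(" key0",x0, fitkey([k[2]],[c],[0],x0))
    ctr=cv2.fitEllipse(W)[0];rows.append(rect(im,c,ctr,45,50,400)[:,:,::-1])
print(fitkey(ms,cs,[0,0],x0))
cv2.imwrite("pics/rect0.png",np.hstack(rows))
E
```

```text
scene [431 232  30  35 633] ring ((553.7149047851562, -181.91490173339844), (82.73515319824219, 83.20869445800781), 9.551884651184082)
 key0 [553.25406438 185.62506151  68.        ] (array([552.71800011, 184.94690845]), np.float64(12.497361321786682), np.float64(0.19915086887835703))
side [303 195  20  23 345] ring ((554.5208129882812, -181.5979461669922), (80.68949127197266, 81.51345825195312), 75.2446060180664)
 key0 [552.348043   185.03092275  68.        ] (array([552.54393582, 185.76996416]), np.float64(44.773563232114306), np.float64(0.2427536231884058))
(array([552.06555262, 184.53125937]), np.float64(44.1408113527806), np.float64(0.5853870458135861))
```

View pics/rect0.png

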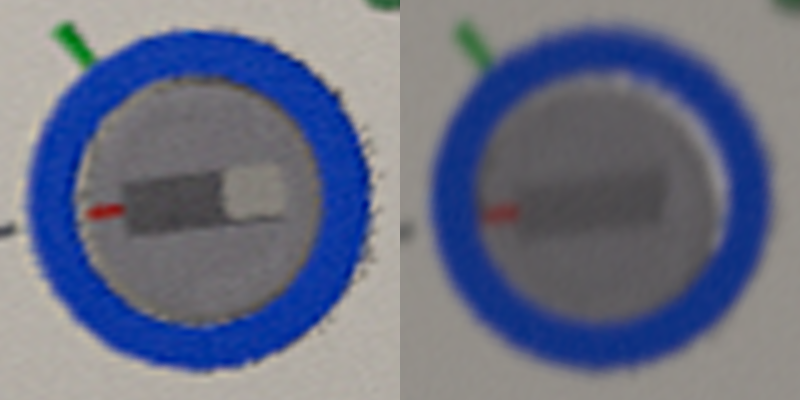

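The slot's centre is about (554,-182) with yaw about +7°, and the red line sits at about 187°. The grey mark is at about 189° and the green mark at about 129°. The key's yaw is unclear, so I'll go above the key and look with the wrist camera.

>>> arm_command --dp '[[1,0,0],[1,0,0],[1,0,0],[1,0,0],[1,0,0],[1,0,0],[0,0,0],[0,0,0]]' --twist '[[0,0,0],[0,0,0],[0,0,0],[0,0,0],[0,0,0],[0,0,0],[0,0,0],[0,0,0]]'

```text
t: 1.15
eef_pos: [549.9, 179.4, 202.3]
ee_rot: [-0.0, 0.707, 0.707, -0.0]
contact_force: [0.0, -0.4, -0.8]
gripper_width: 88.1
finger_force: 0.0
```

```bash
cat > look.py <<'E'
from h import *
import sys
def look(tag):
    s=get_state();c=camera_info("wrist");im=get_image("wrist");cv2.imwrite(f"pics/{tag}.png",im[:,:,::-1])
    print(s["t"],s["eef_pos"],s["ee_rot"],s["q"][5]);return s,c,im
E
python3 - <<'E'
from look import *
s,c,im=look("w1")
r=lambda i,cc,f,z,ctr=(552,185),h=50:rect(i,cc,ctr,z,h,400,f)[:,:,::-1]
cs=camera_info("scene");i2=get_image("scene")
cv2.imwrite("pics/key1.png",np.hstack([r(im,c,True,89),r(im,c,True,42,(570,210),100)]))
for b in blobs(im,*BLUE):print(b[0],b[1])
np.save("c1.npy",np.asarray(c["pose"]))
E
```

```text
1.15 [549.9276033  179.41148459 202.34210483] [-5.74530838e-05  7.07171574e-01  7.07041920e-01 -2.92042756e-04] 0.11115017407638901
[ 294  188   56   41 1236] [321.27669903 207.89482201]
```

View pics/key1.png

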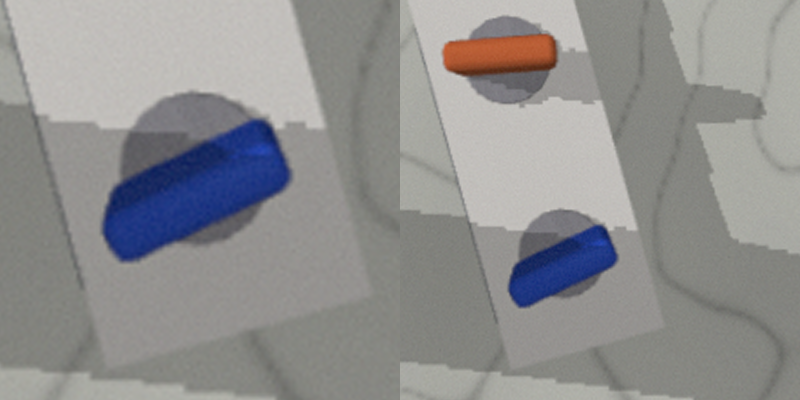

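The flange's centre is at about right-panel (567,252), i.e. near (553,184). The handle's yaw is about 24–25°, and the orange key is well clear. Refine with the wrist mask.

```bash
python3 - <<'E'
from h import *
c=dict(camera_info("wrist"));c["pose"]=np.load("c1.npy")
im=cv2.imread("pics/w1.png")[:,:,::-1].copy()
ms=[];cs=[]
for lo in ((100,120,25),(100,150,60)):
    m=max(blobs(im,lo,(130,255,255)),key=lambda b:b[0][4])[2]
    print(m.sum(),fitkey([m],[c],[True],(552,185)))
tot=[m];cams=[c]
for n,p in (("scene",(446,250)),("side",(313,207))):
    i2=cv2.imread(f"pics/{n}0.png")[:,:,::-1].copy();cc=camera_info(n)
    k=min(blobs(i2,(100,120,25),(130,255,255)),key=lambda b:np.hypot(*(b[1]-p)));tot.append(k[2]);cams.append(cc);print(n,fitkey([k[2]],[cc],[0],(552,185)))
print(fitkey(tot,cams,[1,0,0],(552,185)))
# flange circle
g=rect(im,c,(553,184),46,32,256,True);cv2.imwrite("pics/fl.png",g[:,:,::-1])
E
```

```text
1275 (array([551.81494655, 184.21790671]), np.float64(28.946233929764155), np.float64(0.19480392156862744))
1236 (array([551.29086977, 184.26717749]), np.float64(29.309591494170796), np.float64(0.23002629449838188))
scene (array([552.11377769, 184.98869702]), np.float64(14.31793515338688), np.float64(0.18935837245696402))
side (array([553.321338  , 186.98682102]), np.float64(39.93656834187772), np.float64(0.19678381962864722))
(array([551.61513617, 184.45331713]), np.float64(31.07152487247099), np.float64(0.7751673155853448))
```

>>> arm_command --dp '[[0.15,0.08,0],[0,0,0.4],[0,0,0.4],[0,0,0.4],[0,0,0.4],[0,0,0.4],[0,0,0.4],[0,0,0.1],[0,0,0],[0,0,0]]' --twist '[[0,0,0.18],[0,0,0.18],[0,0,0.18],[0,0,0.18],[0,0,0.18],[0,0,0.18],[0,0,0.18],[0,0,0.18],[0,0,0],[0,0,0]]'

```text
t: 2.5
eef_pos: [552.6, 184.1, 127.8]
ee_rot: [0.0, 0.976, 0.219, 0.0]
contact_force: [0.3, -0.8, 0.1]
gripper_width: 87.9
finger_force: 0.0
```

```bash
cat >> look.py <<'E'
from scipy.spatial.transform import Rotation as Ro
def toolyaw(s):
    q=s["ee_rot"];R=Ro.from_quat([q[1],q[2],q[3],q[0]]).as_matrix();print("toolx",np.degrees(np.arctan2(R[1,0],R[0,0])),"z",R[:,2]);return R
E
python3 - <<'E'
from look import *
s,c,im=look("w2");R=toolyaw(s)
p=s["eef_pos"]
# rectified view in the tool frame at handle top, marks the tcp and the closing line
M=[]
for z in (89,46):
    g=np.linspace(-40,40,400);X,Y=np.meshgrid(g,-g)   # right=tool x, up = tool -y
    P=p+X.reshape(-1,1)*R[:,0]-Y.reshape(-1,1)*R[:,1];P[:,2]=z
    uv=proj(P,c,True).astype(np.float32).reshape(400,400,2)
    o=cv2.remap(im,uv[...,0],uv[...,1],cv2.INTER_CUBIC)[:,:,::-1].copy();cv2.drawMarker(o,(200,200),(0,255,0),0,12);M.append(o)
cv2.imwrite("pics/tool2.png",np.hstack(M))
E
```

```text
2.5 [552.58608202 184.08828425 127.8367718 ] [4.19788821e-05 9.75688332e-01 2.19162557e-01 2.26407581e-04] 1.2473581082428404
toolx 25.319704272405705 z [ 4.60206868e-04  1.73235178e-05 -9.99999894e-01]
```

View pics/tool2.png

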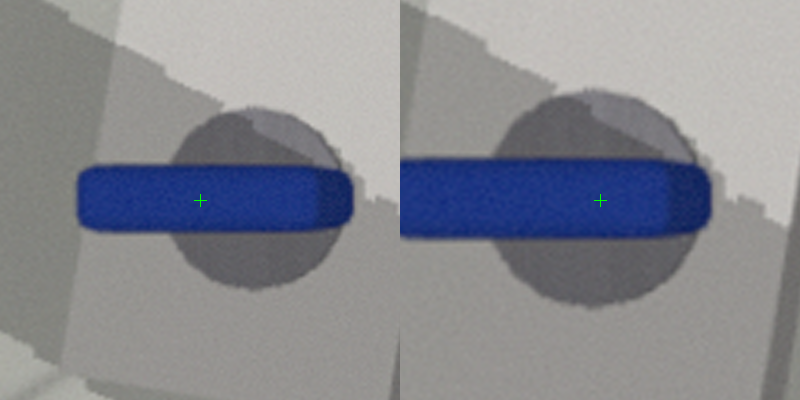

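The handle is square to the tool and centred across the closing line. The flange's centre is about 1 mm towards tool −x. Next: descend, grip, lift.

>>> arm_command --dp '[[-0.02,0,0.5],[0,0,0.5],[0,0,0.5],[0,0,0.5],[0,0,0.3],[0,0,0.16],[0,0,0],[0,0,0]]' --twist '[[0,0,0],[0,0,0],[0,0,0],[0,0,0],[0,0,0],[0,0,0],[0,0,0],[0,0,0]]'

```text
t: 3.55
eef_pos: [552.1, 184.3, 54.2]
ee_rot: [0.0, 0.976, 0.218, 0.0]
contact_force: [0.4, 0.1, -0.2]
gripper_width: 88.3
finger_force: 0.0
```

>>> arm_command --dp '[[0,0,0],[0,0,0],[0,0,0],[0,0,0],[0,0,0],[0,0,0],[0,0,0],[0,0,0]]' --twist '[[0,0,0],[0,0,0],[0,0,0],[0,0,0],[0,0,0],[0,0,0],[0,0,0],[0,0,0]]' --fingers 1

```text
t: 4.55
eef_pos: [551.8, 184.3, 53.7]
ee_rot: [-0.0, 0.976, 0.218, 0.0]
contact_force: [-1.1, -0.4, -0.2]
gripper_width: 10.3
finger_force: 0.0
```

Width 10.3 mm with no pad force is unexpected for a 14 mm plate, so I'll check.

>>> arm_command --dp '[[0,0,0],[0,0,0]]' --twist '[[0,0,0],[0,0,0]]'

```text
t: 4.8
eef_pos: [551.8, 184.2, 53.8]
ee_rot: [0.0, 0.976, 0.218, 0.0]
contact_force: [0.8, 0.1, -0.7]
gripper_width: 0.3
finger_force: 0.0
```

```bash
python3 - <<'E'
from look import *
s,c,im=look("w3");print(s["gripper_width"],s["finger_force"],s["contact_force"],s["wrist_torque"])
side=get_image("side");sc=get_image("scene")
f=lambda i,u,v:cv2.resize(i[v-60:v+60,u-53:u+53],None,fx=3.75,fy=3.75,interpolation=cv2.INTER_CUBIC)
cv2.imwrite("pics/chk3.png",np.hstack([f(side,313,200),f(sc,446,245)])[:,:,::-1])
E
```

```text
4.8 [551.84938441 184.24721127  53.77871401] [1.11539814e-05 9.75915115e-01 2.18150607e-01 3.28921168e-05] 1.2498485894415354
0.3361482880750255 0.0 [ 0.77444919  0.09590861 -0.6627407 ] [ 0.07902262  0.0624667  -0.0006752 ]
```

View pics/chk3.png

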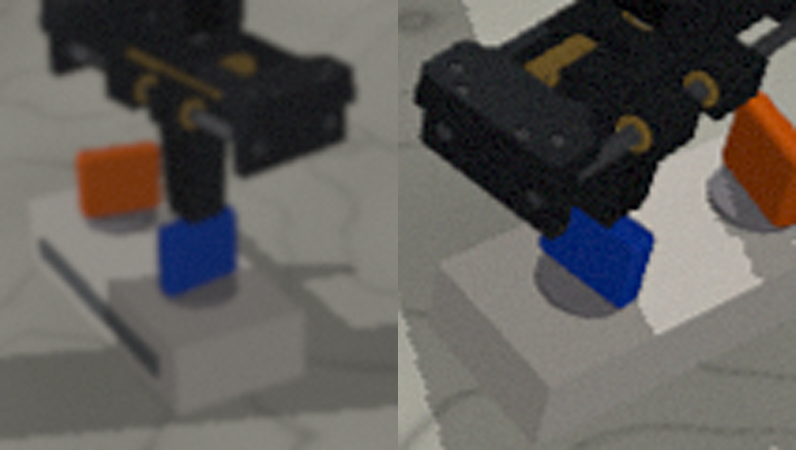

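```bash
python3 - <<'E'
from look import *
s=get_state();p=s["eef_pos"];print("tcp",p)
for n in("side","scene","wrist"):
    c=camera_info(n);f=n=="wrist"
    print(n,"tcp px",proj([p],c,f).round(1),"grasp",proj([p+[0,0,19]],c,f).round(1),"key top/bottom",proj([[552,184.5,89],[552,184.5,47]],c,f).round(1).tolist())
E
```

```text
tcp [551.82891261 184.24368125  53.75656782]
side tcp px [[312.1 212.3]] grasp [[311.8 204.3]] key top/bottom [[311.6, 197.3], [312.2, 215.0]]
scene tcp px [[442.7 254.4]] grasp [[444.8 246.5]] key top/bottom [[446.8, 239.6], [442.2, 257.2]]
wrist tcp px [[319.5 269. ]] grasp [[319.5 283.8]] key top/bottom [[319.2, 298.4], [319.2, 263.9]]
```

View pics/w3.png

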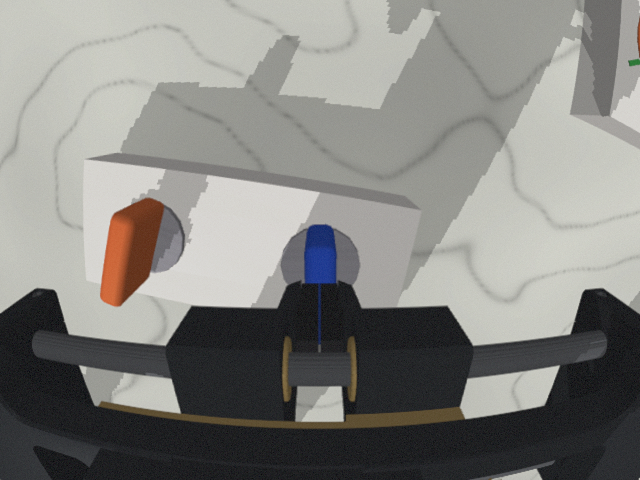

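The fingertips show at side (312,197), level with the handle's top, though the reported TCP should project to (312,212). I'll check this against the start picture.

```bash
python3 - <<'E'
from look import *
for n in("side","scene"):
    c=camera_info(n)
    for z in (202,222,240): print(n,z,proj([[550-49,-9,z],[550+49,-9,z],[550+49,9,z]],c).round(0).tolist())
c=camera_info("wrist");s=get_state();p=s["eef_pos"];R=toolyaw(s);print(p,c["pose"][:3,3],np.asarray(c["pose"])[:3,:3].T@(p-np.asarray(c["pose"])[:3,3]))
for dz in(0,20,35,50): print(dz,proj([p+R[:,0]*9+[0,0,dz]],c,True).round(0))
a=cv2.imread("pics/side0.png");b=cv2.imread("pics/scene0.png")
f=lambda i,u,v:cv2.resize(i[v-60:v+60,u-53:u+53],None,fx=3.75,fy=3.75,interpolation=cv2.INTER_CUBIC)
cv2.imwrite("pics/st.png",np.hstack([f(a,335,145),f(b,345,190)]))
E
```

```text
side 202 [[303.0, 194.0], [363.0, 186.0], [360.0, 181.0]]
side 222 [[303.0, 182.0], [363.0, 175.0], [360.0, 170.0]]
side 240 [[302.0, 172.0], [364.0, 164.0], [360.0, 160.0]]
scene 202 [[318.0, 182.0], [336.0, 231.0], [350.0, 228.0]]
scene 222 [[318.0, 171.0], [336.0, 219.0], [350.0, 217.0]]
scene 240 [[318.0, 160.0], [336.0, 208.0], [351.0, 206.0]]
toolx 25.19935044442039 z [-1.17793175e-05  1.87972367e-05 -1.00000000e+00]
[551.82891261 184.24368125  53.75656782] [618.94716579 216.06249582 236.40604665] [  0.2513326   18.05461532 196.34687847]
0 [[320. 253.]]
20 [[320. 267.]]
35 [[320. 280.]]
50 [[320. 295.]]
```

View pics/st.png

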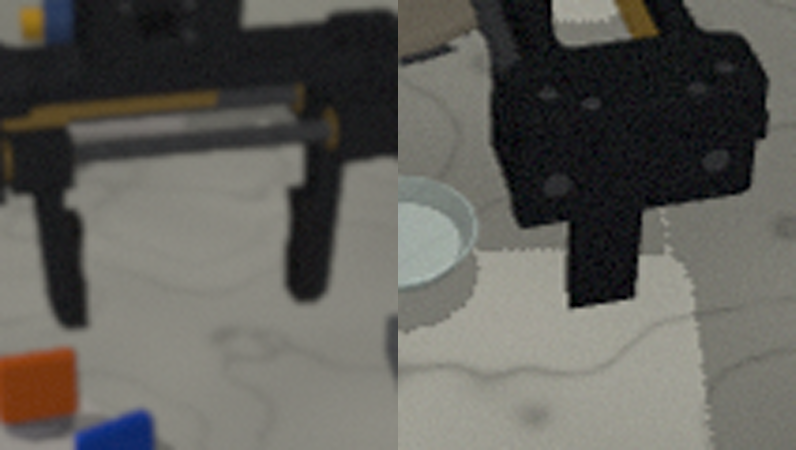

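The tips were at z ≈ 236–240 at the start, but the reported TCP was 202. All three cameras agree that the real finger ends sit about 36 mm behind the reported TCP, so the fingers closed just above the handle. I'll compensate: open, then go about 34 mm lower while watching the force.

>>> arm_command --dp '[[0,0,-0.1],[0,0,0],[0,0,0],[0,0,0],[0,0,0],[0,0,0],[0,0,0.2],[0,0,0.2],[0,0,0]]' --twist '[[0,0,0],[0,0,0],[0,0,0],[0,0,0],[0,0,0],[0,0,0],[0,0,0],[0,0,0],[0,0,0]]' --fingers -0.2

```text
t: 6.08
eef_pos: [551.4, 184.2, 44.0]
ee_rot: [-0.0, 0.976, 0.218, -0.001]
contact_force: [0.6, -0.4, -0.8]
gripper_width: 53.0
finger_force: 0.0
```

>>> arm_command --dp '[[0,0,0.3],[0,0,0.3],[0,0,0.2],[0,0,0]]' --twist '[[0,0,0],[0,0,0],[0,0,0],[0,0,0]]'

```text
t: 6.58
eef_pos: [551.6, 184.2, 20.1]
ee_rot: [-0.0, 0.976, 0.218, -0.001]
contact_force: [-0.3, -0.3, 0.3]
gripper_width: 53.0
finger_force: 0.0
```

>>> arm_command --dp '[[0,0,0],[0,0,0],[0,0,0],[0,0,0],[0,0,0],[0,0,0]]' --twist '[[0,0,0],[0,0,0],[0,0,0],[0,0,0],[0,0,0],[0,0,0]]' --fingers 1

```text
t: 7.32
eef_pos: [551.9, 184.3, 20.9]
ee_rot: [0.0, 0.976, 0.218, 0.0]
contact_force: [-0.1, 1.0, 1.1]
gripper_width: 13.8
finger_force: 30.0
```

Gripped: 13.8 mm at 30 N. Lift clear, then turn to the slot's yaw.

>>> arm_command --dp '[[0,0,-0.3],[0,0,-0.5],[0,0,-0.6],[0,0,-0.6],[0,0,-0.3],[0,0,0],[0,0,0]]' --twist '[[0,0,0],[0,0,0],[0,0,0.1],[0,0,0.15],[0,0,0.15],[0,0,0],[0,0,0]]'

```text
t: 8.2
eef_pos: [551.6, 184.2, 89.7]
ee_rot: [0.0, 0.998, 0.064, -0.0]
contact_force: [-0.3, 0.4, -0.5]
gripper_width: 13.3
finger_force: 30.0
```

>>> arm_command --dp '[[-0.3,0.95,0],[-0.3,0.95,0],[-0.3,0.95,0],[-0.3,0.95,0],[-0.3,0.95,0],[-0.3,0.95,0],[-0.3,0.95,0],[-0.3,0.95,0],[-0.3,0.95,0],[-0.3,0.95,0],[-0.3,0.95,0],[0,0.95,0]]' --twist '[[0,0,0],[0,0,0],[0,0,0],[0,0,0],[0,0,0],[0,0,0],[0,0,0],[0,0,0],[0,0,0],[0,0,0],[0,0,0],[0,0,0]]'

```text
t: 9.7
eef_pos: [495.9, -168.3, 89.5]
ee_rot: [-0.0, 0.998, 0.063, -0.0]
contact_force: [0.0, 0.7, -1.4]
gripper_width: 13.6
finger_force: 30.0
```

>>> arm_command --dp '[[0,0.7,0],[0,0,0],[0,0,0]]' --twist '[[0,0,0],[0,0,0],[0,0,0]]'

```text
t: 10.07
eef_pos: [498.9, -187.4, 89.6]
ee_rot: [-0.0, 0.998, 0.063, -0.0]
contact_force: [0.3, 0.2, -1.5]
gripper_width: 13.7
finger_force: 30.0
```

```bash
python3 - <<'E'
from look import *
s,c,im=look("w4");R=toolyaw(s);p=s["eef_pos"];print(s["gripper_width"],s["finger_force"])
C=(554,-182);g=rect(im,c,C,45,50,400,True)[:,:,::-1].copy();cv2.imwrite("pics/plug4.png",np.hstack([g,cv2.resize(im[100:460,140:500],(400,400),interpolation=cv2.INTER_CUBIC)[:,:,::-1]]))
for b in blobs(im,*BLUE,30):
    ct=cv2.convexHull(cv2.findContours(b[2],cv2.RETR_EXTERNAL,cv2.CHAIN_APPROX_NONE)[0][0]);print(b[0],b[1])
m=cv2.inRange(cv2.cvtColor(g[:,:,::-1].copy(),cv2.COLOR_RGB2HSV),*BLUE)
ct=max(cv2.findContours(m,cv2.RETR_EXTERNAL,cv2.CHAIN_APPROX_NONE)[0],key=len);e=cv2.fitEllipse(ct);print(e,"ring ctr",C[0]+(e[0][0]-199.5)*.2506,C[1]-(e[0][1]-199.5)*.2506)
D=np.r_[554.1,-181.8,0]-p;print("to plug in tool x,y",D@R[:,0]/30,D@R[:,1]/30)
E
```

```text
10.075 [ 498.91252622 -187.39811214   89.55475625] [-3.58796016e-04  9.98000696e-01  6.32012326e-02 -2.94827995e-04] 0.8624864482601523
toolx 7.247170427309672 z [-6.33829788e-04  6.78890361e-04 -9.99999569e-01]
13.722366709801209 30.000009681098163
[ 255   89  139  137 6419] [323.86945007 156.58030846]
[ 299  245   41  108 3944] [318.96247465 300.34355984]
[307 386  25   3  65] [319.         386.87692308]
((195.1812744140625, 205.75950622558594), (338.66668701171875, 338.86029052734375), 82.29351043701172) ring ctr 552.917727368164 -183.56863226013184
to plug in tool x,y 1.85004746504226 0.0491986145907741
```

View pics/plug4.png

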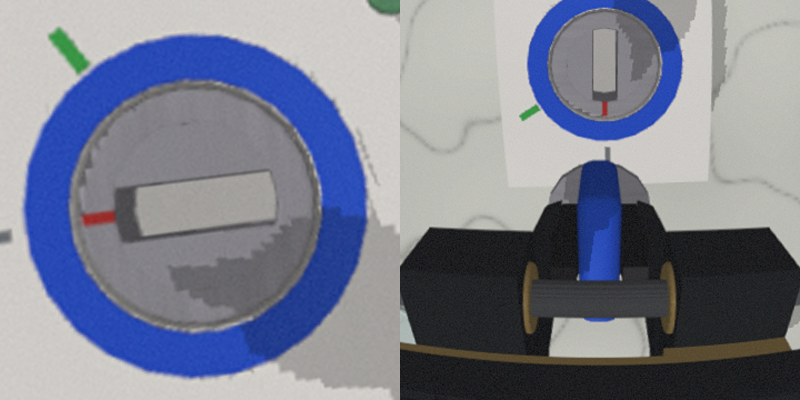

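The plug (left panel) is centred at about (195,206), with the slot at about 7.3°, matching the tool. The key is held square at column 319. Next: move over the slot, down to its mouth, then in slowly.

>>> arm_command --dp '[[0.5,0.075,0],[0.6,0,0],[0.5,0,0],[0.22,0,0.2],[0,0,0.4],[0,0,0.4],[0,0,0.2],[0,0,0],[0,0,0]]' --twist '[[0,0,0],[0,0,0],[0,0,0],[0,0,0],[0,0,0],[0,0,0],[0,0,0],[0,0,0],[0,0,0]]'

```text
t: 11.25
eef_pos: [553.7, -183.8, 54.1]
ee_rot: [0.0, 0.998, 0.063, 0.0]
contact_force: [-0.4, 0.7, -1.7]
gripper_width: 13.9
finger_force: 30.0
```

>>> arm_command --dp '[[0,0,0.13],[0,0,0.13],[0,0,0.13],[0,0,0]]' --twist '[[0,0,0],[0,0,0],[0,0,0],[0,0,0]]'

```text
t: 11.75
eef_pos: [553.4, -183.6, 41.7]
ee_rot: [-0.0, 0.998, 0.063, -0.0]
contact_force: [0.6, 0.8, -0.4]
gripper_width: 13.7
finger_force: 30.0
```

>>> arm_command --dp '[[0,0,0.12],[0,0,0.12],[0,0,0.12],[0,0,0.1],[0,0,0]]' --twist '[[0,0,0],[0,0,0],[0,0,0],[0,0,0],[0,0,0]]'

```text
t: 12.38
eef_pos: [553.4, -183.6, 28.0]
ee_rot: [-0.0, 0.998, 0.063, -0.0]
contact_force: [0.2, 0.2, 0.2]
gripper_width: 13.6
finger_force: 30.0
```

>>> arm_command --dp '[[0,0,0.06],[0,0,0.06],[0,0,0]]' --twist '[[0,0,0],[0,0,0],[0,0,0]]'

```text
t: 12.75
eef_pos: [553.5, -183.6, 24.5]
ee_rot: [-0.0, 0.998, 0.063, -0.0]
contact_force: [-1.2, 0.4, -1.2]
gripper_width: 13.7
finger_force: 30.0
```

>>> arm_command --dp '[[0,0,0.03],[0,0,0.02],[0,0,0]]' --twist '[[0,0,0],[0,0,0],[0,0,0]]'

```text
t: 13.12
eef_pos: [553.6, -183.7, 23.5]
ee_rot: [0.0, 0.998, 0.063, 0.0]
contact_force: [-1.0, 0.6, 3.6]
gripper_width: 14.2
finger_force: 30.0
```

>>> arm_command --dp '[[0,0,0.03],[0,0,0],[0,0,0]]' --twist '[[0,0,0],[0,0,0],[0,0,0]]'

```text
t: 13.5
eef_pos: [553.7, -183.7, 23.5]
ee_rot: [0.0, 0.998, 0.063, 0.0]
contact_force: [-4.3, 1.8, 10.5]
gripper_width: 13.6
finger_force: 30.0
```

The flange is seated: contact came at z 23.5, against 23.7 predicted. Turn clockwise in stages.

>>> arm_command --dp '[[0,0,-0.01],[0,0,0],[0,0,0],[0,0,0],[0,0,0],[0,0,0],[0,0,0],[0,0,0],[0,0,0]]' --twist '[[0,0,0.15],[0,0,0.15],[0,0,0.15],[0,0,0.15],[0,0,0.15],[0,0,0.15],[0,0,0.15],[0,0,0.1],[0,0,0]]'

```text
t: 14.62
eef_pos: [553.9, -184.1, 23.5]
ee_rot: [0.0, 0.925, -0.379, 0.001]
contact_force: [-2.1, 0.2, 7.8]
gripper_width: 13.9
finger_force: 30.0
```

```bash
cat > st.py <<'E'
from look import *
s=get_state();toolyaw(s);print(s["t"],s["eef_pos"],s["contact_force"].round(1),s["wrist_torque"].round(3),s["q"][5])
E
python3 st.py
```

```text
toolx -44.60364351159931 z [ 0.00122052 -0.00114797 -0.9999986 ]
14.625 [ 553.87067518 -184.13304859   23.50470942] [-2.1  0.2  7.8] [0.091 0.549 0.033] 1.8260288618873775
```

>>> arm_command --dp '[[0,0,0],[0,0,0],[0,0,0],[0,0,0],[0,0,0]]' --twist '[[0,0,0.1],[0,0,0.1],[0,0,0.1],[0,0,0],[0,0,0]]'

```text
t: 15.25
eef_pos: [553.9, -184.1, 23.5]
ee_rot: [0.0, 0.874, -0.485, 0.001]
contact_force: [-2.6, 1.3, 7.6]
gripper_width: 13.6
finger_force: 30.0
```

```bash
python3 st.py
```

```text
toolx -58.05977730431081 z [ 0.00121922 -0.00104518 -0.99999871]
15.25 [ 553.87597094 -184.07299981   23.4995621 ] [-2.6  1.3  7.6] [ 0.112  0.506 -0.068] 2.060885813619654
```

>>> arm_command --dp '[[0,0,0],[0,0,0],[0,0,0]]' --twist '[[0,0,0.08],[0,0,0],[0,0,0]]'

```text
t: 15.62
eef_pos: [553.9, -184.1, 23.5]
ee_rot: [0.0, 0.859, -0.512, 0.001]
contact_force: [-3.2, 0.1, 8.2]
gripper_width: 13.5
finger_force: 30.0
```

```bash
python3 st.py
```

```text
toolx -61.66042705089287 z [ 0.00136386 -0.00105354 -0.99999851]
15.625 [ 553.928795   -184.08399976   23.51245494] [-3.2  0.1  8.2] [ 0.193  0.479 -0.014] 2.123690458639609
```

>>> arm_command --dp '[[0,0,0],[0,0,0],[0,0,0]]' --twist '[[0,0,0.08],[0,0,0],[0,0,0]]'

```text
t: 16.0
eef_pos: [554.3, -184.0, 23.5]
ee_rot: [-0.0, 0.842, -0.539, 0.001]
contact_force: [0.4, 0.2, 7.4]
gripper_width: 14.1
finger_force: 30.0
```

```bash
python3 st.py
```

```text
toolx -65.24281174444388 z [ 0.00206893 -0.0011416  -0.99999721]
16.0 [ 554.28678254 -184.0349136    23.48460721] [0.4 0.2 7.4] [0.275 0.136 0.004] 2.186313693902207
```

>>> arm_command --dp '[[0,0,0],[0,0,0],[0,0,0]]' --twist '[[0,0,0.08],[0,0,0],[0,0,0]]'

```text
t: 16.38
eef_pos: [554.3, -184.1, 23.5]
ee_rot: [0.0, 0.825, -0.565, 0.001]
contact_force: [0.6, 1.4, 6.2]
gripper_width: 14.2
finger_force: 30.5
```

```bash
python3 st.py
```

```text
toolx -68.771570083178 z [ 0.00204271 -0.00147892 -0.99999682]
16.375 [ 554.33428746 -184.05770007   23.48768834] [0.6 1.4 6.2] [0.195 0.157 0.616] 2.2482280278887132
```

The torque rose to 0.6 N m, so the plug is at the stop. I'll nudge a bit further to confirm, relax, release and retreat straight up.

>>> arm_command --dp '[[0,0,0],[0,0,0],[0,0,0]]' --twist '[[0,0,0.03],[0,0,0],[0,0,0]]'

```text
t: 16.75
eef_pos: [554.3, -184.1, 23.5]
ee_rot: [0.0, 0.819, -0.574, 0.001]
contact_force: [-0.9, 0.0, 6.0]
gripper_width: 14.2
finger_force: 31.2
```

```bash
python3 st.py
```

```text
toolx -70.1042937084141 z [ 0.00201201 -0.00159638 -0.9999967 ]
16.75 [ 554.31528341 -184.08704517   23.48503477] [-0.9  0.   6. ] [0.217 0.132 0.759] 2.27154960701091
```

>>> arm_command --dp '[[0,0,0],[0,0,0]]' --twist '[[0,0,-0.08],[0,0,0]]'

```text
t: 17.0
eef_pos: [554.3, -184.0, 23.5]
ee_rot: [-0.0, 0.836, -0.548, 0.001]
contact_force: [0.5, 1.5, 6.7]
gripper_width: 13.9
finger_force: 30.1
```

>>> arm_command --dp '[[0,0,0],[0,0,0],[0,0,0],[0,0,0],[0,0,0],[0,0,0]]' --twist '[[0,0,0],[0,0,0],[0,0,0],[0,0,0],[0,0,0],[0,0,0]]' --fingers -0.2

```text
t: 17.75
eef_pos: [553.5, -183.7, 22.5]
ee_rot: [0.0, 0.836, -0.549, -0.0]
contact_force: [-0.7, -0.1, -0.5]
gripper_width: 52.7
finger_force: 0.0
```

>>> arm_command --dp '[[0,0,-0.3],[0,0,-0.5],[0,0,-0.8],[0,0,-0.8],[0,0,-0.8],[0,0,-0.8],[-0.6,0,-0.4],[-0.8,0,0],[-0.6,0,0],[0,0,0],[0,0,0]]' --twist '[[0,0,0],[0,0,0],[0,0,0],[0,0,0],[0,0,0],[0,0,0],[0,0,0],[0,0,0],[0,0,0],[0,0,0],[0,0,0]]'

```text
t: 19.12
eef_pos: [529.9, -128.9, 154.5]
ee_rot: [0.0, 0.836, -0.549, 0.0]
contact_force: [-0.3, -0.1, 0.1]
gripper_width: 53.4
finger_force: 0.0
```

```bash
python3 - <<'E'
from look import *
s,c,im=look("w5");C=(553,-183.5)
print("width",s["gripper_width"],"F",s["contact_force"])
cams=[(im,c,True)]+[(get_image(n),camera_info(n),False) for n in("scene","side")]
for i,cc,f in cams:
    for nm,lo,hi,z in (("red",(0,110,60),(8,255,255),45),("green",(50,90,50),(85,255,255),45),("blue",*BLUE,89)):
        n=480;g=rect(i,cc,C,z,60,n,f)
        for b in blobs(g,lo,hi,40):
            x,y=(b[1]-(n-1)/2)*120/(n-1);(_,_),wh,a=cv2.minAreaRect(np.argwhere(b[2])[:,::-1].astype(np.float32))
            print(nm,b[0][4],"r %.1f ang %.1f"%(np.hypot(x,y),np.degrees(np.arctan2(-y,x))),"size",np.round(np.array(wh)/4,1),"a %.0f"%a)
E
```

```text
19.125 [ 529.92403575 -128.85022322  154.51224597] [ 5.21380112e-05  8.35830425e-01 -5.48987698e-01  7.38355034e-05] 2.2775211917599107
width 53.35234168538973 F [-0.3281078  -0.11449099  0.11428594]
green 1071 r 72.5 ang 48.0 size [9.8 9.8] a 90
green 607 r 50.2 ang 129.1 size [11.6  3.5] a 51
blue 38050 r 1.8 ang -68.3 size [71.8 71.7] a 62
green 1411 r 73.2 ang 48.6 size [ 9.6 11. ] a 79
green 757 r 50.7 ang 127.1 size [12.2  4.5] a 48
blue 48243 r 23.6 ang 13.5 size [77.5 72.7] a 90
red 66 r 26.3 ang 124.8 size [2.2 1.8] a 90
green 710 r 75.5 ang 48.2 size [7.  7.7] a 27
green 370 r 50.0 ang 126.7 size [10.3  2.6] a 51
blue 44465 r 24.1 ang -111.6 size [82.8 75.2] a 90
```

```bash
python3 - <<'E'
from look import *
for n,f in(("wrist",True),("scene",False),("side",False)):
    c=camera_info(n);i=get_image(n)
    g0=rect(i,c,(553.5,-183),45,60,480,f)
    m=max(blobs(g0,*BLUE),key=lambda b:b[0][4])[2]
    ct=cv2.convexHull(max(cv2.findContours(m,0,1)[0],key=len));e=cv2.minEnclosingCircle(ct)
    a=g0.astype(int);Y,X=np.mgrid[:480,:480];r=np.hypot(X-239.5,Y-239.5)/4
    red=(a[...,0]-np.maximum(a[...,1],a[...,2])>25)&(r<32)
    if red.any():
        x=X[red].mean()-239.5;y=239.5-Y[red].mean();print(n,red.sum(),"red ang",np.degrees(np.arctan2(y,x)),"r",np.hypot(x,y)/4)
    # handle silhouette vs model in the switch, origin z 45 versus raised
    mask=cv2.inRange(cv2.cvtColor(i,cv2.COLOR_RGB2HSV),(100,120,25),(130,255,255))>0
    for dz in(0,4,8,12):
        best=0
        for yaw in range(-75,-40,3):
            h=cv2.convexHull(proj(box(553.7,-183,np.radians(yaw),50+dz,92+dz,24,6.5),c,f).astype(np.float32))
            q=np.zeros((480,640),np.uint8);cv2.fillConvexPoly(q,np.round(h[:,0]*16).astype(np.int32),1,shift=4)
            sc=mask[q>0].mean()
            if sc>best:best,by=sc,yaw
        print(n,dz,round(best,3),by)
E
```

```text
wrist 0 0.928 -66
wrist 4 0.918 -66
wrist 8 0.909 -66
wrist 12 0.904 -66
scene 0 0.869 -63
scene 4 0.824 -54
scene 8 0.767 -45
scene 12 0.703 -48
side 364 red ang 126.6078028204791 r 26.034750413943872
side 0 0.844 -75
side 4 0.825 -75
side 8 0.781 -75
side 12 0.719 -75
```

The red line (126.6°) is on the green mark (126.7°), and the key best fits the fully-home height. Handing in.

```bash
python3 -c "
from station import *
print(finish_job())"
```

```text
the job is handed in; nothing more can be done
None
```

The blue key stands fully home in the blue-ringed switch, turned clockwise to the stop, with the red line on the green mark. The arm is clear, the orange key was left alone, and I handed in at about 19 s. The real finger ends sit about 36 mm short of the reported TCP, so the first grasp closed on air; I corrected for the offset, which should be checked before the next job.

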